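Check-weigh a potted relay on an arrested beam balance

TASK

A freshly potted blue relay and a brass check weight stand on the two pans of the arrested checking balance. Swing the arrest lever fully over to release the beam, let it come to rest and see which pan goes down, then swing the lever fully back so that the beam is arrested again before you touch anything on the pans. If the relay was lighter than the check weight it is short-filled: stand it upright on its pins in the red tray, otherwise in the green tray; the check weight stays on its pan.

Things in the scene. Friction and masses are not known exactly. Their poses are not given: they have to be found in the camera images.
- balance: Equal-arm checking balance fixed on the bench, turned up to 15 degrees: grey base 120 x 250 x 32 mm, aluminium cheeks with a white dial up to 131 mm high. Origin on the bench under the middle of the base; -x is its front (dial, lever, robot), +y its left, z up. Pans 120 mm left and right of the origin (x = 0), tops 106 mm above the bench when level.
- arrest_lever (a joint): Arrest lever, turning on a vertical axis at the front of the base: 0 = arrested (knob at the left end, by the red dot), 0.6 = straight to the front, 1.2 = fully released (right end, by the green dot; anticlockwise from above). It stays where it is left and needs about 1 N at the knob. As it turns, two plungers sink from under the beam (arrested: both touch it).
- arrest_knob (a point): Top centre of the lever's upright red ridged knob: 19 mm in diameter, standing free between 42 and 80 mm above the bench (point at 80 mm), 85 mm from the lever's axis. It moves level, on an arc.
- lever_pivot (a point): Point on the vertical axis of the arrest lever, 80 mm above the bench (30 mm in front of the balance's origin).
- beam (a joint): Tilt of the beam, rad: 0 level, positive = left (+y) pan up, right pan down; stops at -0.12 and +0.12. With the lever at 0 it is held within 0.01 of level. Free, the heavier side sinks (14 mm at the stop, the red pointer leans to that side); it comes to rest within about 3 s, and a weight difference of 5 percent or more drives it to the stop.
- pan_left: Flat round steel pan, 90 mm in diameter and 4 mm thick, on the left (+y) end of the beam; stays level as it rises and sinks. Origin on its axis, 48 mm below its top face.
- pan_right: The same pan on the right (-y) end of the beam. Origin on its axis, 48 mm below its top face.
- pan_left_top (a point): Centre of the left pan's top face (106 mm above the bench when level).
- pan_right_top (a point): Centre of the right pan's top face (106 mm above the bench when level).
- relay_mid (a point): Middle of the blue relay under test, standing on the left or the right pan at any yaw. Case 29 mm long (this point's x axis), 12.5 mm wide (y axis: grasp across this) and 15.5 mm high, on 4 mm of pins; the point lies 11.5 mm above the foot of the pins, the top is 8 mm higher; z axis up. Weighs 11 to 21 g.
- check_weight: Brass check weight with a knob, 17 mm in diameter and 18 mm high, 16 g, standing on the other pan. Origin at the centre of its underside.
- green_tray: Shallow open green tray for good relays, fixed, outside 120 mm (its x) by 90 mm (its y) by 22 mm high with a 6 mm lip all round, walls and floor 3 mm thick. Origin on the bench under its centre. On one side of the balance, left or right.
- red_tray: The same tray in red, for rejected relays; on the other side of the balance.
- relay: The same relay; origin at the centre of the foot of its pins, z up (its case is turned 55 degrees about z from this frame: use relay_mid for its direction).

How it is judged:
On the way, in this order (a step that is already met when the one before it is completed fails the run):
1. the lever is swung fully over and the beam, released with the relay and the check weight on the pans, has come to rest (value of joint arrest_lever above 1.08 rad and velocity of joint beam between -0.03 and 0.03 rad/s and ((horizontal distance between relay_mid and pan_left_top below 0.05 m and z of relay_mid in the frame of pan_left_top between -0.004 and 0.03 m) or (horizontal distance between relay_mid and pan_right_top below 0.05 m and z of relay_mid in the frame of pan_right_top between -0.004 and 0.03 m)) and ((horizontal distance between check_weight and pan_left_top below 0.05 m and z of check_weight in the frame of pan_left_top between -0.004 and 0.03 m) or (horizontal distance between check_weight and pan_right_top below 0.05 m and z of check_weight in the frame of pan_right_top between -0.004 and 0.03 m))), for 0.4 s.
2. the lever is swung back and the beam is arrested level, with both still on the pans (value of joint arrest_lever below 0.12 rad and value of joint beam between -0.025 and 0.025 rad and ((horizontal distance between relay_mid and pan_left_top below 0.05 m and z of relay_mid in the frame of pan_left_top between -0.004 and 0.03 m) or (horizontal distance between relay_mid and pan_right_top below 0.05 m and z of relay_mid in the frame of pan_right_top between -0.004 and 0.03 m)) and ((horizontal distance between check_weight and pan_left_top below 0.05 m and z of check_weight in the frame of pan_left_top between -0.004 and 0.03 m) or (horizontal distance between check_weight and pan_right_top below 0.05 m and z of check_weight in the frame of pan_right_top between -0.004 and 0.03 m))), for 0.2 s.
At the end, for the whole second after the job is handed in: The relay stands upright (within 11 deg), at rest, in the red tray if lighter than the check weight, else in the green (within 5 percent of equal either will do); the lever is back within 0.12 rad of arrested, the beam level within 0.025 rad, the check weight upright on its pan (((x of relay_mid in the frame of red_tray between -0.058 and 0.058 m and y of relay_mid in the frame of red_tray between -0.043 and 0.043 m and height (world z) of relay_mid below 0.022 m and contact force between relay and red_tray below 0.164808 N) or (x of relay_mid in the frame of green_tray between -0.058 and 0.058 m and y of relay_mid in the frame of green_tray between -0.043 and 0.043 m and height (world z) of relay_mid below 0.022 m and contact force between relay and green_tray above 0.149112 N)) and angle between each of relay_mid, check_weight's own z axis and vertical below 0.2 rad and linear speed of relay below 0.02 m/s and value of joint arrest_lever below 0.12 rad and value of joint beam between -0.025 and 0.025 rad and ((horizontal distance between check_weight and pan_left_top below 0.04 m and z of check_weight in the frame of pan_left_top between -0.004 and 0.03 m) or (horizontal distance between check_weight and pan_right_top below 0.04 m and z of check_weight in the frame of pan_right_top between -0.004 and 0.03 m))); the robot touches nothing.
It fails at once if the robot touches the relay, the check weight or a pan while the beam is not arrested (value of joint arrest_lever above 0.2 rad and (contact force between any of the arm, the fingers and relay above 0.3 N or contact force between any of the arm, the fingers and check_weight above 0.3 N or contact force between any of the arm, the fingers and pan_left above 0.3 N or contact force between any of the arm, the fingers and pan_right above 0.3 N)).
It also fails if it takes over 64 s, if anything falls off the work surface, if the arm or the gripper's body presses on something with over 40 N, if the wrist force passes 120 N, or if a joint passes its speed limit or range.

ROBOT

A 7-joint arm with a two-finger parallel gripper is mounted at the origin on a cart in front of the work surface, level with it; the furniture and walls round the work are solid. World frame = base frame: x ahead of the robot, y to its left, z up, the work surface at z = 0. Lengths are in m, angles in rad, forces in N, time in s.
With the tool pointing down it reaches from about 0.35 to 0.9 m from the base axis. Payload 7.2 kg.
Tool frame: the origin (TCP) lies between the finger pads; the fingertips stand 14 mm ahead of it and the grasp point (between the pads) lies 5 mm behind it (r.tip_extent is the distance from the TCP to the fingertips, in m); z points along the fingers, y is the line along which they close (so a half turn about z gives the same grasp; the last joint's range is limited). The gripper opens to 85 mm and grips with 20 to 120 N. Pads are 22 mm wide; open, the fingers measure 114 mm over their backs; the gripper's body (76 mm by 85 mm) begins 54 mm behind the grasp point. The pads swing forward as they close: fully open they stand 13 mm farther back than shut.
Start: joints at [-1.247, 0.411, -0.013, 1.596, 0.006, 1.134, -0.082], TCP at [0.239, 0.578, 0.245] pointing down, gripper open.
Joint ranges: [-2.95, 2.95], [-0.29, 1.99], [-1.47, 1.44], [0.14, 2.54], [-1.03, 4.17], [0.13, 1.85], [-2.86, 2.86]. Speed limits (rad/s): [2.39, 2.39, 3.01, 3.01, 3.14, 3.14, 3.14].

INTERFACE

Orientations are given as [roll, pitch, yaw] about the fixed x, y, z axes, in that order (R = Rz(yaw) Ry(pitch) Rx(roll)).
In Python, from rig import r gives the robot as it stands.
- The arm moves only by the shell command python3 drive.py FILE [FORCE], which reads ROWS from the file FILE. ROWS is a JSON list of rows, 1 to 8 of them, each written [[rx, ry, rz], [dx, dy, dz], opening]: a rotation vector rx, ry, rz in units of 0.05 rad, then dx, dy, dz in cm, then the opening from 0.0 (shut) to 1.0 (fully open); each row is the pose to reach, as a shift and turn from the pose commanded when the command began, along the tool's axes at that moment; what a row does not reach only later rows make up. A row lasts 1/10 s, in which the tool goes at most 0.05 m and 0.15 rad, less where a joint would pass 70% of its speed; a pose out of reach is approached as far as the arm can. The fingers move at their own pace and stop on an object; FORCE is the grip in N (left out, the last holds). Time passes only in rows, so rows that do not move let the fingers close. It prints the time, the measured TCP pose, the force, the opening and the grip force at its end. Input that does not fit is refused with a message, and nothing moves.
- r.sense(): the state, without advancing time (a new reading comes with each control period).
- r.read_camera(name): name is "scene" or "top" or "wrist"; returns the picture (400x640x3 uint8, blue, green, red); there is no depth.
- r.camera_params(name): a dict with "intrinsics" (3x3 intrinsics, pixels), "R" (3x3) and "t" (3): a world point X has camera coordinates R X + t. Camera axes: x right, y down, z forward; pixel columns grow to the right and rows downward; lengths in m; the calibration is good to about 2 mm. A picture is of the moment at which its call begins: read the wrist's pose just before it. camera_params takes no time and is no camera call; for the wrist camera it gives the pose at the moment of the call.
- r.sign_off(): hands the job in; it is judged then, once.
The state is a dict: "time_s": time; "joints": joint angles; "qd": joint speeds; "joint_efforts": joint torques, N m; "eef_pos": TCP position; "ee_rot": TCP orientation; "ft_force": force on the tool from outside, world axes, zero at the start; "ft_torque": the same for the moment, N m; "finger_gap": opening from 0.0 (shut) to 1.0 (fully open); "grasp_force": force on a finger pad.
Only numpy, scipy, OpenCV 4.12 (cv2) and the standard library are available. Lean on these libraries where they do the work, as an engineer would, in place of code of your own. Each camera call takes 0.05 s, during which the arm holds its last target. There are 200 camera calls.

## Working session

There is one attempt and no reset: what is moved stays moved. The work goes in short steps, Python scripts to look and compute and a shell command to move; the robot and the scene stay as the last step left them, time stands still between calls to the robot, and variables do not carry over. Pictures are saved under pics/ and viewed, at most 10 in all, crops included, and the job is handed in when it is done.

```bash
ls; mkdir -p pics
python3 - <<'E'
from rig import r
import cv2,numpy as np
for n in("scene","top"):
    im=r.read_camera(n);cv2.imwrite(f"pics/{n}0.png",im)
    p=r.camera_params(n);print(n,p["intrinsics"],-np.array(p["R"]).T@np.array(p["t"]))
s=r.sense();print(s)
E
```

```text
drive.py
pics
rig.py
scene [[519.77461521   0.         330.56945657]
 [  0.         519.77461521 198.74383628]
 [  0.           0.           1.        ]] [ 0.00407525 -0.61053614  0.77381326]
top [[407.11892311   0.         319.37301348]
 [  0.         407.11892311 196.55755874]
 [  0.           0.           1.        ]] [ 0.44632651 -0.05800688  1.17838803]
{'time_s': 0.1, 'joints': array([-1.24717745,  0.41183096, -0.01272896,  1.59694223,  0.00557923,
        1.13429399, -0.08219867]), 'qd': array([-2.30776324e-05, -4.50556636e-04,  1.28182031e-03, -2.97695561e-03,
       -1.63659447e-03, -5.84026205e-04,  5.14204008e-04]), 'joint_efforts': array([ 2.31434911e-03, -6.01827121e+01,  6.83581475e-01, -3.00087869e+01,
        1.39073865e-02,  6.39990001e-03, -2.30721963e-05]), 'eef_pos': array([0.23852788, 0.57724304, 0.24453758]), 'ee_rot': array([-3.14015529e+00,  7.58345078e-05,  2.74980601e+00]), 'ft_force': array([0.7487843 , 0.95856168, 0.11050138]), 'ft_torque': array([-0.01612909, -0.00029702,  0.01676126]), 'grasp_force': 0.0, 'finger_gap': 0.9994311923585607}
```
View pics/scene0.png

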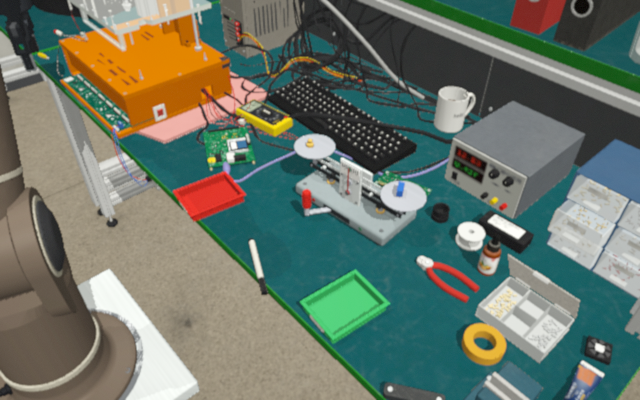

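View pics/top0.png

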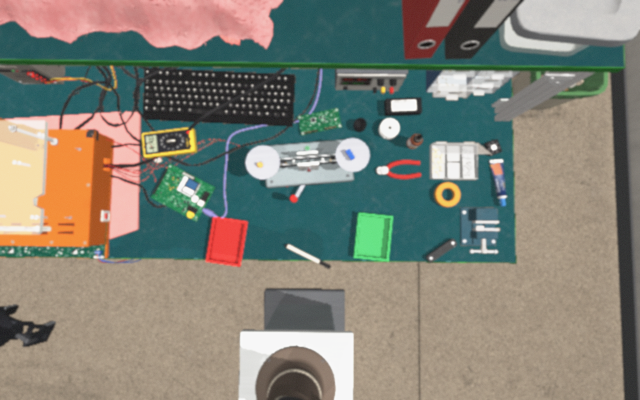

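The scene view shows the brass weight on the left pan (311,144) and the blue relay on the right pan (400,188). The knob is at (307,198), the red tray is on the left at (210,195), and the green tray is on the right at (345,303). The top view has the same things: weight (261,163), relay (349,155), knob (296,198), red tray (227,241), green tray (373,237).

Create h.py:
```python
from rig import r
import cv2,numpy as np
def cam(n):
    p=r.camera_params(n);return np.array(p["intrinsics"]),np.array(p["R"]),np.array(p["t"]).ravel()
def ray(c,uv):
    K,R,t=c;d=R.T@np.linalg.solve(K,[uv[0],uv[1],1.]);return -R.T@t,d/np.linalg.norm(d)
def plane(c,uv,z):
    o,d=ray(c,uv);return o+d*(z-o[2])/d[2]
def tri(c1,u1,c2,u2):
    o,d=ray(c1,u1);p,e=ray(c2,u2)
    s=np.linalg.lstsq(np.c_[d,-e],p-o,rcond=None)[0]
    a,b=o+d*s[0],p+e*s[1];return (a+b)/2,np.linalg.norm(a-b)
def mask(im,lo,hi):
    return cv2.inRange(cv2.cvtColor(im,cv2.COLOR_BGR2HSV),lo,hi)
def blobs(m,box,amin=4):
    x0,y0,x1,y1=box;k=np.zeros_like(m);k[y0:y1,x0:x1]=m[y0:y1,x0:x1]
    cs=cv2.findContours(k,cv2.RETR_EXTERNAL,cv2.CHAIN_APPROX_NONE)[0]
    return sorted([c for c in cs if len(c)>=amin],key=cv2.contourArea,reverse=True)
def red(im): return mask(im,(0,130,70),(8,255,255))|mask(im,(172,130,70),(180,255,255))
def blue(im): return mask(im,(100,130,60),(125,255,255))
def green(im): return mask(im,(50,130,90),(75,255,255))
def brass(im): return mask(im,(12,90,80),(32,255,255))
def white(im): return mask(im,(0,0,170),(180,60,255))
def say(s):
    g=s;print("t %.2f tcp %s rpy %s gap %.2f F %s"%(g["time_s"],g["eef_pos"].round(4),g["ee_rot"].round(3),g["finger_gap"],g["ft_force"].round(1)))
```

Run:
```python
from h import *
S=cv2.imread("pics/scene0.png");T=cv2.imread("pics/top0.png");cs,ct=cam("scene"),cam("top")
B={"redtray":(red,(160,165,260,230),(200,210,255,270)),"greentray":(green,(290,265,400,345),(345,205,400,265)),
"knob":(red,(298,183,316,222),(285,185,306,210)),"relay":(blue,(388,175,415,205),(336,143,365,168)),"weight":(brass,(300,134,324,156),(252,155,272,172))}
for n,(f,bs,bt) in B.items():
    a=blobs(f(S),bs);b=blobs(f(T),bt)
    if not a or not b: print(n,len(a),len(b));continue
    a,b=a[0],b[0];ra,rb=cv2.minAreaRect(a),cv2.minAreaRect(b)
    ca=[cv2.moments(a)[k]/max(cv2.moments(a)["m00"],1) for k in("m10","m01")] ;cb=[cv2.moments(b)[k]/max(cv2.moments(b)["m00"],1) for k in("m10","m01")]
    print(n,"area",cv2.contourArea(a),cv2.contourArea(b),"S",np.round(ca,1),cv2.boundingRect(a),"T",np.round(cb,1),np.round(rb[1],1),round(rb[2],1),"tri",*[np.round(x,4) for x in tri(cs,ca,ct,cb)])
    if "tray" in n: print([plane(ct,q,.022)[:2].round(3).tolist() for q in cv2.boxPoints(rb)], plane(ct,rb[0],.022).round(3))
for n,bs,bt in(("panL",(290,130,340,162),(243,140,283,184)),("panR",(378,170,430,214),(333,136,373,175))):
    e=[]
    for im,b in((S,bs),(T,bt)):
        k=blobs(mask(im,(0,0,140),(180,70,255)),b)[0];e.append(cv2.fitEllipse(cv2.convexHull(k)))
    print(n,e, *[np.round(x,4) for x in tri(cs,e[0][0],ct,e[1][0])],plane(ct,e[1][0],.106).round(4))
```

```text
redtray area 2000.5 1584.5 S [209.4 195.4] (173, 172, 73, 49) T [226.2 241. ] [36.  46.9] 9.5 tri [0.4037 0.2037 0.0115] 0.0034
[[0.346, 0.261], [0.476, 0.244], [0.461, 0.143], [0.331, 0.161]] [0.403 0.202 0.022]
greentray area 3440.0 1622.0 S [344.5 304.9] (300, 269, 90, 74) T [372.9 236.5] [36.5 47.3] 5.7 tri [ 0.4211 -0.2135  0.014 ] 0.0018
[[0.359, -0.155], [0.491, -0.167], [0.482, -0.27], [0.35, -0.257]] [ 0.42  -0.212  0.022]
knob area 133.5 32.0 S [306.4 198.6] (302, 190, 13, 19) T [292.8 198.1] [6. 7.] 0.0 tri [0.525  0.0133 0.0578] 0.0025
relay area 53.0 24.5 S [399.8 188.9] (397, 182, 7, 14) T [349.6 154. ] [9.2 3.6] 56.3 tri [ 0.6386 -0.1377  0.1174] 0.0009
weight area 28.5 11.5 S [309.5 142.9] (307, 139, 6, 8) T [259.1 164.4] [3. 4.] 90.0 tri [0.6091 0.1002 0.1134] 0.0025
panL [((314.8380432128906, 149.2838897705078), (30.442913055419922, 50.68523406982422), 92.8177719116211), ((271.5513610839844, 163.28045654296875), (41.02872848510742, 53.91977310180664), 98.8235092163086)] [0.6077 0.0714 0.1132] 0.0102 [0.6128 0.069  0.106 ]
panR [((402.4673767089844, 195.57925415039062), (32.18059158325195, 50.616455078125), 106.62491607666016), ((346.7993469238281, 156.50527954101562), (37.81867599487305, 47.555877685546875), 71.665771484375)] [ 0.6404 -0.1367  0.0975] 0.0149 [ 0.6335 -0.1308  0.106 ]
```

```bash
cat >> h.py <<'E'
from scipy.spatial.transform import Rotation as Ro
def delta(p,yaw):
    s=r.sense();R=Ro.from_euler("xyz",s["ee_rot"]);say(s)
    G=Ro.from_euler("xyz",[np.pi,0,yaw])
    print("d",R.inv().apply(np.array(p)-s["eef_pos"]).round(4),"rot",(R.inv()*G).as_rotvec().round(3))
E
python3 - <<'E'
from h import *
K,R,t=cam("wrist");s=r.sense();T=Ro.from_euler("xyz",s["ee_rot"]).as_matrix()
print(K, T.T@(-R.T@t-s["eef_pos"]), "cam axes in tool\n",(T.T@R.T).round(3))
delta([.45,0.01,.32],.12);delta([.45,0.01,.32],.12+np.pi)
E
```

```text
[[306.98297343   0.         319.80941065]
 [  0.         306.98297343 198.683316  ]
 [  0.           0.           1.        ]] [ 7.55314805e-02 -3.82385505e-05 -1.27997015e-01] cam axes in tool
 [[ 0.001 -0.954 -0.3  ]
 [ 1.     0.     0.   ]
 [-0.    -0.3    0.954]]
t 0.10 tcp [0.2385 0.5772 0.2445] rpy [-3.14  0.    2.75] gap 1.00 F [0.7 1.  0.1]
d [-0.4121 -0.4436 -0.0748] rot [-0.00e+00  2.00e-03  2.63e+00]
t 0.10 tcp [0.2385 0.5772 0.2445] rpy [-3.14  0.    2.75] gap 1.00 F [0.7 1.  0.1]
d [-0.4121 -0.4436 -0.0748] rot [-0.001 -0.    -0.512]
```

The manual's scale: shifts go in cm and turns go in units of 0.05 rad. Converting my numbers, -0.12 m is -12, -0.27 m is -27, -0.512 rad is -10.24.

```bash
echo '[[[0, 0, -2], [-2, -2, -3], 1], [[0, 0, -4], [-5, -5.5, -6], 1], [[0, 0, -6], [-8.5, -9, -7.5], 1], [[0, 0, -8], [-12, -12.5, -7.5], 1], [[0, 0, -10.24], [-15.5, -16, -7.5], 1], [[0, 0, -10.24], [-18.5, -20, -7.5], 1], [[0, 0, -10.24], [-22, -23.5, -7.5], 1], [[0, 0, -10.24], [-25, -27, -7.5], 1]]' > rows.txt && python3 drive.py rows.txt; python3 -c "
from h import *
delta([.45,0.01,.32],.12+np.pi)"
```

```text
time_s: 0.9
eef_pos: [0.3667, 0.2312, 0.3202]
ee_rot: [3.141, 0.0, -3.021]
ft_force: [0.4, -0.4, 0.5]
finger_gap: 1.002
grasp_force: 0.0
t 0.90 tcp [0.3667 0.2312 0.3202] rpy [ 3.141  0.    -3.021] gap 1.00 F [ 0.4 -0.4  0.5]
d [-5.620e-02 -2.296e-01  2.000e-04] rot [0. 0. 0.]
```

Scaled: -0.228 m is -22.8, -0.18 m is -18.

```bash
echo '[[[0, 0, 0], [-1.2, -4.5, 0], 0.5], [[0, 0, 0], [-2.3, -9, 0], 0.5], [[0, 0, 0], [-3.4, -13.5, 0], 0.5], [[0, 0, 0], [-4.5, -18, 0], 0.5], [[0, 0, 0], [-5.6, -22.8, 0], 0.5], [[0, 0, 0], [-5.6, -22.8, 0], 0.5], [[0, 0, 0], [-5.6, -22.8, 0], 0.5]]' > rows.txt && python3 drive.py rows.txt
python3 - <<'E'
from h import *
s=r.sense();c=cam("wrist");im=r.read_camera("wrist");say(s);np.savez("w1.npz",K=c[0],R=c[1],t=c[2]);cv2.imwrite("pics/w1.png",im)
E
```

```text
time_s: 1.6
eef_pos: [0.4492, 0.0127, 0.32]
ee_rot: [3.142, -0.001, -3.024]
ft_force: [-0.4, 0.3, -0.6]
finger_gap: 0.499
grasp_force: 0.0
t 1.60 tcp [0.4492 0.0127 0.32  ] rpy [ 3.142e+00 -1.000e-03 -3.024e+00] gap 0.50 F [-0.4  0.3 -0.6]
```

View pics/w1.png

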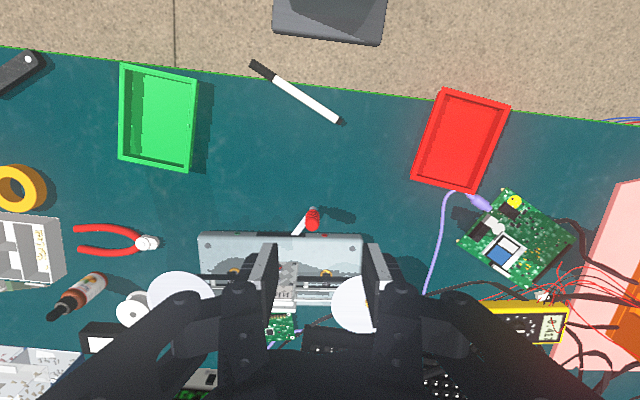

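The wrist view shows the knob at about (313,217), the green tray at (160,117) and the red tray at (460,140). The pans are partly behind the fingers. I'll measure the knob and the trays from here.

Run:
```python
from h import *
W=cv2.imread("pics/w1.png");S=cv2.imread("pics/scene0.png");T=cv2.imread("pics/top0.png")
f=np.load("w1.npz");cw=(f["K"],f["R"],f["t"]);cs,ct=cam("scene"),cam("top")
k=blobs(red(W),(295,195,335,240))[0];bb=cv2.boundingRect(k);m=cv2.moments(k);u=(m["m10"]/m["m00"],m["m01"]/m["m00"])
print("knob",bb,cv2.minAreaRect(k),u)
print("tri mid",tri(cw,u,cs,(306.4,198.6)),tri(cw,u,ct,(292.8,198.1)))
# top disc: lower end of blob in wrist, upper end in scene
print("top at z.08 from wrist lower edge",plane(cw,(u[0],bb[1]+bb[3]),.08),"upper(bottom near edge z.042)",plane(cw,(u[0],bb[1]),.042))
print("scene top edge",plane(cs,(308,190.5),.08), "scene mid z.06",plane(cs,(307.5,199),.061))
for n,f_,b,bs in(("green",green,(100,50,210,185),(290,265,400,345)),("red",red,(400,75,520,205),(160,165,260,230))):
    q=blobs(f_(W),b)[0];rc=cv2.boxPoints(cv2.minAreaRect(q));P=[plane(cw,x,.022)[:2] for x in rc];sq=blobs(f_(S),bs)[0]
    print(n,np.round(P,3).tolist(),np.mean(P,0).round(4))
    # rim corner heights: extreme corners in both views
    hw=[q[:,0][np.argmax(q[:,0]@v)] for v in([-1,-1],[1,-1],[1,1],[-1,1])]
    print("wrist corners",[plane(cw,x,.022)[:2].round(3).tolist() for x in hw])
```

```text
knob (305, 209, 14, 22) ((311.5, 219.5), (21.0, 13.0), 90.0) (311.7965850037119, 219.93318485523386)
tri mid (array([0.52543932, 0.01062539, 0.05984028]), np.float64(0.0016619617878661675)) (array([0.52317918, 0.01179461, 0.0684634 ]), np.float64(0.003245556984320452))
top at z.08 from wrist lower edge [0.53369208 0.01167945 0.08      ] upper(bottom near edge z.042) [0.51695453 0.00885434 0.042     ]
scene top edge [0.5286237  0.01009883 0.08      ] scene mid z.06 [0.52456078 0.00720914 0.061     ]
green [[0.489, -0.312], [0.352, -0.28], [0.353, -0.143], [0.492, -0.161]] [ 0.4212 -0.224 ]
wrist corners [[0.353, -0.281], [0.354, -0.143], [0.491, -0.173], [0.481, -0.268]]
red [[0.461, 0.139], [0.329, 0.157], [0.348, 0.256], [0.485, 0.248]] [0.4059 0.2   ]
wrist corners [[0.335, 0.159], [0.348, 0.254], [0.473, 0.24], [0.461, 0.143]]
```

Run:
```python
from h import *
cs,ct=cam("scene"),cam("top")
L=plane(cs,(314.8,148.8),.106);R_=plane(cs,(403.2,195.2),.106);print(L,R_,np.linalg.norm(L-R_))
y=np.arctan2(-(L-R_)[0],(L-R_)[1]);O=(L+R_)/2
f=np.array([np.cos(y),np.sin(y)]);l=np.array([-f[1],f[0]])
K=np.array([.525,.0105])
piv=O[:2]-.03*f
print("yaw",y,"O",O[:2],"piv",piv,"knob pred",piv-.085*np.cos(.6)*f+.085*np.sin(.6)*l)
piv2=K+.085*np.cos(.6)*f-.085*np.sin(.6)*l
for a in np.arange(0,1.21,.2): print(a.round(1),(piv2-.085*np.cos(.6-a)*f+.085*np.sin(.6-a)*l-K)@np.c_[f,l])
delta([K[0],K[1],.15],y+np.pi)
```

```text
[0.61123567 0.08328291 0.106     ] [ 0.64055538 -0.14711609  0.106     ] 0.23225707174559415
yaw 0.12657593081543914 O [ 0.62589552 -0.03191659] piv [ 0.59613553 -0.03570374] knob pred [0.52048448 0.00305086]
0.0 [2.18988391e-19 1.72084561e-18]
0.2 [-0.00813666 -0.01489405]
0.4 [-0.01315213 -0.03110772]
0.6 [-0.01484647 -0.04799461]
0.8 [-0.01315213 -0.0648815 ]
1.0 [-0.00813666 -0.08109517]
1.2 [-5.20417043e-18 -9.59892205e-02]
t 1.65 tcp [0.449 0.014 0.32 ] rpy [ 3.141e+00 -1.000e-03 -3.022e+00] gap 0.50 F [ 0.   1.3 -0.5]
d [-0.0752 -0.0126  0.1699] rot [ 0.    -0.001 -0.007]
```

Scaled: -0.075 m is -7.5, 0.03 m is 3.

```bash
echo '[[[0, 0, 0], [-2.5, -0.4, 3], 0.5], [[0, 0, 0], [-5, -0.8, 6.5], 0.5], [[0, 0, 0], [-7.5, -1.25, 10], 0.5], [[0, 0, 0], [-7.5, -1.25, 14], 0.5], [[0, 0, 0], [-7.5, -1.25, 17], 0.5], [[0, 0, 0], [-7.5, -1.25, 17], 0.5]]' > rows.txt && python3 drive.py rows.txt
python3 - <<'E'
from h import *
s=r.sense();c=cam("wrist");im=r.read_camera("wrist");say(s);np.savez("w2.npz",K=c[0],R=c[1],t=c[2]);cv2.imwrite("pics/w2.png",im)
E
```

```text
time_s: 2.25
eef_pos: [0.5222, 0.012, 0.1463]
ee_rot: [3.141, -0.008, -3.019]
ft_force: [-0.9, -0.1, 0.9]
finger_gap: 0.5
grasp_force: 0.0
t 2.25 tcp [0.5222 0.012  0.1463] rpy [ 3.141 -0.008 -3.019] gap 0.50 F [-0.9 -0.1  0.9]
```

View pics/w2.png

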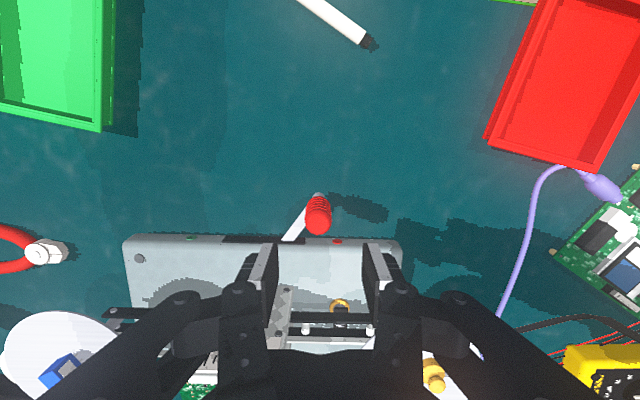

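The knob's top is at (318,217), centred between the fingers. The red dot is at (337,241). The relay is at (60,373) on the right pan.

Run:
```python
from h import *
W=cv2.imread("pics/w2.png");f=np.load("w2.npz");cw=(f["K"],f["R"],f["t"])
k=blobs(red(W),(295,185,345,236))[0];x,y,w,h=cv2.boundingRect(k);print(x,y,w,h)
print(plane(cw,(x+w/2,y+h),.08),plane(cw,(x+w/2,y+h-13),.08))
f1=np.load("w1.npz");c1=(f1["K"],f1["R"],f1["t"])
print(tri(cw,(x+w/2,y+h),c1,(311.8,231)))
delta([.525,.0105,.066],.1266+np.pi)
```

```text
305 196 27 39
[0.53331329 0.01201528 0.08      ] [0.52380343 0.01084734 0.08      ]
(array([0.52867857, 0.01145646, 0.09109691]), np.float64(0.0003807976227932697))
t 2.30 tcp [0.5238 0.0117 0.1488] rpy [ 3.141 -0.005 -3.019] gap 0.50 F [ 0.2  0.  -0.2]
d [-0.0014 -0.0013  0.0828] rot [ 0.    -0.005 -0.004]
```

```bash
echo '[[[0, 0, 0], [-0.1, -0.1, 3], 0.5], [[0, 0, 0], [-0.1, -0.1, 6], 0.5], [[0, 0, 0], [-0.1, -0.1, 8.3], 0.5], [[0, 0, 0], [-0.1, -0.1, 8.3], 0.4], [[0, 0, 0], [-0.1, -0.1, 8.3], 0.35], [[0, 0, 0], [-0.1, -0.1, 8.3], 0.35]]' > rows.txt && python3 drive.py rows.txt
```

```text
time_s: 2.9
eef_pos: [0.5279, 0.0098, 0.0695]
ee_rot: [3.141, 0.003, -3.021]
ft_force: [-0.4, 0.1, -0.5]
finger_gap: 0.348
grasp_force: 0.0
```

Scaled: -0.104 m is -10.4, 0.015 m is 1.5.

```bash
echo '[[[0, 0, 0], [0.1, -0.6, 0], 0.35], [[0, 0, 0], [0.8, -2, 0], 0.35], [[0, 0, 0], [1.3, -3.6, 0], 0.35], [[0, 0, 0], [1.5, -5.3, 0], 0.35], [[0, 0, 0], [1.3, -7, 0], 0.35], [[0, 0, 0], [0.8, -8.6, 0], 0.35], [[0, 0, 0], [0.1, -10.1, 0], 0.35], [[0, 0, 0], [0, -10.4, 0], 0.35]]' > rows.txt && python3 drive.py rows.txt; echo '[[[0, 0, 0], [0, 0, 0], 0.35], [[0, 0, 0], [0, 0, 0], 0.35]]' > rows.txt && python3 drive.py rows.txt
python3 - <<'E'
from h import *
im=r.read_camera("scene");cv2.imwrite("pics/s1.png",cv2.resize(im[100:270,230:460],None,fx=3,fy=3,interpolation=2))
im=r.read_camera("wrist");cv2.imwrite("pics/w3.png",im)
E
```

```text
time_s: 3.7
eef_pos: [0.536, -0.091, 0.0668]
ee_rot: [3.134, -0.006, -3.021]
ft_force: [-12.4, 20.9, 10.9]
finger_gap: 0.35
grasp_force: 10.6
time_s: 3.9
eef_pos: [0.5362, -0.0906, 0.0668]
ee_rot: [3.136, -0.006, -3.019]
ft_force: [-7.1, 12.2, 5.6]
finger_gap: 0.349
grasp_force: 6.6
```

View pics/s1.png

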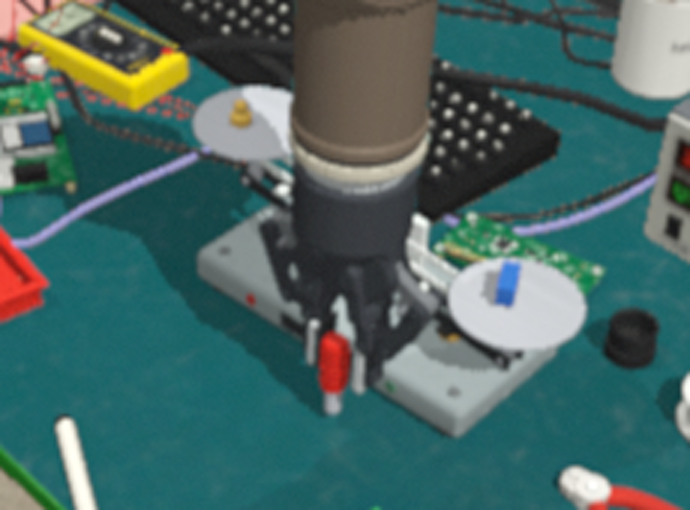

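The crop shows the knob between the fingers at full-frame pixel (341,221), with the relay still on the right pan and the weight still on the left. I'll check the lever angle.

Run:
```python
from h import *
cs=cam("scene");im=r.read_camera("scene")
k=blobs(red(im),(325,205,360,240))[0];m=cv2.moments(k);u=(m["m10"]/m["m00"],m["m01"]/m["m00"]);bb=cv2.boundingRect(k)
P=plane(cs,u,.061);P0=plane(cs,(306.4,198.6),.061);print(u,bb,P,P0)
d=(P-P0)[:2];y=.1266;print("chord",np.linalg.norm(d),"angle",2*np.arcsin(np.linalg.norm(d)/.17),"dir yaw",np.arctan2(d[0],-d[1]))
S0=cv2.imread("pics/scene0.png")
for n,f,b in(("relay",blue,(385,170,420,210)),("weight",brass,(298,128,324,158))):
    for q in(S0,im):
        m=cv2.moments(blobs(f(q),b)[0]);print(n,m["m10"]/m["m00"],m["m01"]/m["m00"])
```

```text
(340.7685774946921, 220.2908704883227) (336, 210, 11, 21) [ 0.53263027 -0.08464053  0.061     ] [0.52366244 0.0096608  0.061     ]
chord 0.09472677466007613 angle 1.1820593376198847 dir yaw 0.0948124347344401
relay 399.8301886792453 188.88050314465409
relay 398.73700305810394 194.07645259938838
weight 309.5380116959064 142.94736842105263
weight 309.8709677419355 137.89247311827955
```

Lever at about 1.18 rad. The relay pan has sunk 5 px and the weight has risen 5 px. I'll let it settle, then measure again.

```bash
for i in 1 2 3 4; do echo '[[[0, 0, 0], [0, 0, 0], 0.35], [[0, 0, 0], [0, 0, 0], 0.35], [[0, 0, 0], [0, 0, 0], 0.35], [[0, 0, 0], [0, 0, 0], 0.35], [[0, 0, 0], [0, 0, 0], 0.35], [[0, 0, 0], [0, 0, 0], 0.35], [[0, 0, 0], [0, 0, 0], 0.35], [[0, 0, 0], [0, 0, 0], 0.35]]' > rows.txt && python3 drive.py rows.txt | head -2; done
python3 - <<'E'
from h import *
cs=cam("scene")
for i in range(2):
  im=r.read_camera("scene")
  for n,f,b in(("knob",red,(325,205,360,240)),("relay",blue,(385,170,420,210)),("weight",brass,(298,128,324,158))):
    m=cv2.moments(blobs(f(im),b)[0]);print(n,m["m10"]/m["m00"],m["m01"]/m["m00"])
say(r.sense())
y=.11;f=np.array([np.cos(y),np.sin(y)]);l=np.array([-f[1],f[0]])
E
```

```text
time_s: 4.85
eef_pos: [0.5362, -0.0906, 0.0668]
time_s: 5.65
eef_pos: [0.5361, -0.0906, 0.0668]
time_s: 6.45
eef_pos: [0.5362, -0.0906, 0.0668]
time_s: 7.25
eef_pos: [0.5361, -0.0906, 0.0668]
knob 340.73824786324786 220.27991452991452
relay 398.76363636363635 194.0242424242424
weight 309.81666666666666 137.95555555555555
knob 340.73824786324786 220.27991452991452
relay 398.73700305810394 194.07645259938838
weight 309.8709677419355 137.89247311827955
t 7.35 tcp [ 0.5361 -0.0906  0.0668] rpy [ 3.136 -0.006 -3.019] gap 0.35 F [-8.5 12.6  4.9]
```

At rest with the relay's pan fully down, so the relay is heavier and goes in the green tray. Swinging the lever back.

```bash
echo '[[[0, 0, 0], [0, 1.3, 0], 0.35], [[0, 0, 0], [0.8, 2.8, 0], 0.35], [[0, 0, 0], [1.3, 4.4, 0], 0.35], [[0, 0, 0], [1.5, 6.1, 0], 0.35], [[0, 0, 0], [1.3, 7.8, 0], 0.35], [[0, 0, 0], [0.8, 9.4, 0], 0.35], [[0, 0, 0], [0.1, 10.9, 0], 0.35], [[0, 0, 0], [0, 11.3, 0], 0.35]]' > rows.txt && python3 drive.py rows.txt; echo '[[[0, 0, 0], [0, 0, 0], 0.35], [[0, 0, 0], [0, 0, 0], 0.35], [[0, 0, 0], [0, 0, 0], 0.35]]' > rows.txt && python3 drive.py rows.txt
python3 - <<'E'
from h import *
im=r.read_camera("scene")
for n,f,b in(("knob",red,(295,180,325,225)),("relay",blue,(385,170,420,210)),("weight",brass,(298,128,324,158))):
    k=blobs(f(im),b)
    if k: m=cv2.moments(k[0]);print(n,cv2.boundingRect(k[0]),m["m10"]/m["m00"],m["m01"]/m["m00"])
E
```

```text
time_s: 8.15
eef_pos: [0.5251, 0.017, 0.0674]
ee_rot: [-3.138, -0.001, -3.021]
ft_force: [-2.2, -12.6, 2.7]
finger_gap: 0.35
grasp_force: 6.2
time_s: 8.45
eef_pos: [0.5251, 0.0167, 0.0674]
ee_rot: [-3.14, -0.0, -3.023]
ft_force: [-1.0, -5.4, 1.5]
finger_gap: 0.351
grasp_force: 2.5
knob (301, 190, 9, 19) 304.13849765258215 198.79577464788733
relay (397, 182, 7, 14) 399.8255451713395 188.8193146417445
```

```bash
echo '[[[0, 0, 0], [0, -0.6, 0], 0.35], [[0, 0, 0], [0, -0.6, -3], 0.35], [[0, 0, 0], [0, -0.6, -7.5], 0.35], [[0, 0, 0], [0, -0.6, -12], 0.35], [[0, 0, 0], [0, -0.6, -16.5], 0.35], [[0, 0, 0], [0, -0.6, -17.5], 0.35]]' > rows.txt && python3 drive.py rows.txt;python3 -c "
from h import *
delta([.66,-.13,.24],.12+np.pi)"
```

```text
time_s: 9.1
eef_pos: [0.5286, 0.0122, 0.2475]
ee_rot: [3.141, 0.009, -3.022]
ft_force: [-0.6, -0.7, -0.2]
finger_gap: 0.352
grasp_force: 0.0
t 9.10 tcp [0.5286 0.0122 0.2475] rpy [ 3.141  0.009 -3.022] gap 0.35 F [-0.6 -0.7 -0.2]
d [-0.1134 -0.1569  0.0084] rot [ 0.001  0.009 -0.   ]
```

Scaled: -0.13 m is -13, -0.115 m is -11.5.

```bash
echo '[[[0, 0, 0], [-3, -3.5, 0], 0.35], [[0, 0, 0], [-5.5, -7, 0], 0.35], [[0, 0, 0], [-8.5, -10.5, 0], 0.35], [[0, 0, 0], [-11.5, -13, 0], 0.35], [[0, 0, 0], [-11.5, -13, 0], 0.35], [[0, 0, 0], [-11.5, -13, 0], 0.35], [[0, 0, 0], [-11.5, -13, 0], 0.35]]' > rows.txt && python3 drive.py rows.txt
python3 - <<'E'
from h import *
s=r.sense();c=cam("wrist");im=r.read_camera("wrist");say(s);np.savez("w4.npz",K=c[0],R=c[1],t=c[2]);cv2.imwrite("pics/w4.png",im)
E
echo '[[[0, 0, 0], [0, -4, 0], 0.35], [[0, 0, 0], [0, -7, 0], 0.35], [[0, 0, 0], [0, -7, 0], 0.35], [[0, 0, 0], [0, -7, 0], 0.35], [[0, 0, 0], [0, -7, 0], 0.35]]' > rows.txt && python3 drive.py rows.txt
python3 - <<'E'
from h import *
s=r.sense();c=cam("wrist");im=r.read_camera("wrist");say(s);np.savez("w5.npz",K=c[0],R=c[1],t=c[2]);cv2.imwrite("pics/w5.png",im)
for n in "45":
    W=cv2.imread(f"pics/w{n}.png");f=np.load(f"w{n}.npz");c=(f["K"],f["R"],f["t"])
    for k in blobs(blue(W),(0,0,640,400),20)[:3]: print(n,cv2.contourArea(k),cv2.minAreaRect(k))
E
```

```text
time_s: 9.8
eef_pos: [0.6552, -0.102, 0.2417]
ee_rot: [3.141, -0.001, -3.021]
ft_force: [0.1, 0.5, -0.4]
finger_gap: 0.348
grasp_force: 0.0
t 9.80 tcp [ 0.6552 -0.102   0.2417] rpy [ 3.141e+00 -1.000e-03 -3.021e+00] gap 0.35 F [ 0.1  0.5 -0.4]
time_s: 10.35
eef_pos: [0.6642, -0.1704, 0.2425]
ee_rot: [3.14, 0.001, -3.019]
ft_force: [0.5, 0.8, -0.7]
finger_gap: 0.352
grasp_force: 0.0
t 10.35 tcp [ 0.6642 -0.1704  0.2425] rpy [ 3.140e+00  1.000e-03 -3.019e+00] gap 0.35 F [ 0.5  0.8 -0.7]
4 474.5 ((277.09906005859375, 173.2783203125), (35.74332046508789, 14.860673904418945), 60.945396423339844)
5 484.5 ((360.70001220703125, 170.90000915527344), (36.224300384521484, 14.758047103881836), 63.43495178222656)
```

View pics/w4.png

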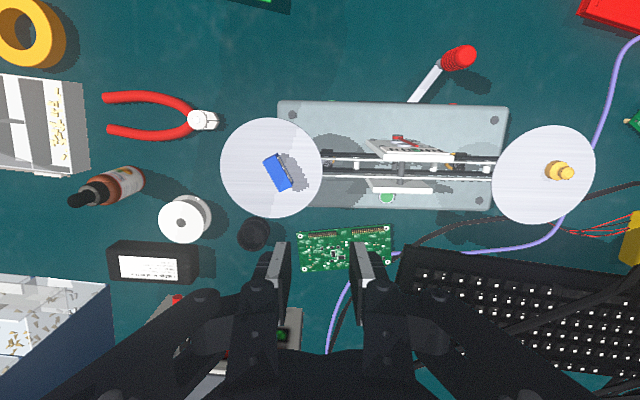

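Everything is back in place: relay at (277,173) on the right pan, weight at (560,170) on the left pan, knob at (460,57) on the arrested side.

Run:
```python
from h import *
C={};U={}
for n in "45":
    W=cv2.imread(f"pics/w{n}.png");f=np.load(f"w{n}.npz");c=C[n]=(f["K"],f["R"],f["t"])
    rc=cv2.minAreaRect(blobs(blue(W),(0,0,640,400),20)[0]);U[n]=rc[0]
    b=[plane(c,q,.1255) for q in cv2.boxPoints(rc)];e=sorted([(np.linalg.norm(b[i]-b[i-1]),*(b[i]-b[i-1])[:2]) for i in range(4)])
    print(n,plane(c,rc[0],.1255).round(4),"L,W",e[-1][0].round(4),e[0][0].round(4),"long axis ang",np.arctan2(e[-1][2],e[-1][1])%np.pi)
    if n=="4":
        k=cv2.boundingRect(blobs(red(W),(430,35,490,80))[0]);print("knob",k,plane(c,(460,55),.075))
    h=blobs(mask(W,(0,0,140),(180,60,255)),(215,110,330,225) if n=="4" else (290,100,425,225))[0];el=cv2.fitEllipse(cv2.convexHull(h));print("pan",el,plane(c,el[0],.106).round(4))
P,g=tri(C["4"],U["4"],C["5"],U["5"]);print("tri",P.round(4),g)
s=r.sense()
```

```text
4 [ 0.6388 -0.1394  0.1255] L,W 0.0291 0.0122 long axis ang 0.5803291082758526
knob (441, 45, 36, 26) [0.52573485 0.00573728 0.075     ]
pan ((289.0769958496094, 161.53140258789062), (110.52412414550781, 142.5383758544922), 76.13379669189453) [ 0.6319 -0.1321  0.106 ]
5 [ 0.638  -0.1404  0.1255] L,W 0.0305 0.0117 long axis ang 0.6041568797818022
pan ((377.892578125, 158.0856170654297), (123.34028625488281, 162.53109741210938), 76.47672271728516) [ 0.6289 -0.1243  0.106 ]
tri [ 0.6391 -0.1398  0.1223] 0.0009314882381170175
```

```bash
python3 -c "
from h import *
print(r.sense()['joints'].round(2))
delta([.6386,-.1398,.17],.59+np.pi)"
```

```text
[-0.12  0.55  0.46  1.46 -0.25  1.2   2.07]
t 10.40 tcp [ 0.6643 -0.1703  0.2425] rpy [ 3.14   0.    -3.019] gap 0.35 F [-0.6  0.5  0.3]
d [0.0218 0.0333 0.0725] rot [ 0.001  0.001 -0.467]
```

Scaled: 0.072 m is 7.2, 0.04 m is 4, -0.467 rad is -9.34.

```bash
echo '[[[0, 0, -2.4], [1, 1.5, 0], 0.4], [[0, 0, -4.8], [2.2, 3.3, 1], 0.4], [[0, 0, -7.2], [2.2, 3.3, 4], 0.4], [[0, 0, -9.34], [2.2, 3.3, 7.2], 0.4], [[0, 0, -9.34], [2.2, 3.3, 7.2], 0.4], [[0, 0, -9.34], [2.2, 3.3, 7.2], 0.4], [[0, 0, -9.34], [2.2, 3.3, 7.2], 0.4]]' > rows.txt && python3 drive.py rows.txt;python3 - <<'E'
from h import *
print(r.sense()['joints'].round(2))
delta([.6386,-.1398,.124],.59+np.pi)
s=r.sense();c=cam("wrist");W=r.read_camera("wrist");cv2.imwrite("pics/w6.png",W)
rc=cv2.minAreaRect(blobs(blue(W),(0,0,640,400),20)[0])
b=[plane(c,q,.1255) for q in cv2.boxPoints(rc)];e=sorted([(np.linalg.norm(b[i]-b[i-1]),*(b[i]-b[i-1])[:2]) for i in range(4)])
print(rc,plane(c,rc[0],.1255).round(4),"L,W",e[-1][0].round(4),e[0][0].round(4),"ang",np.arctan2(e[-1][2],e[-1][1])%np.pi)
E
```

```text
time_s: 11.1
eef_pos: [0.6395, -0.1422, 0.1722]
ee_rot: [-3.14, 0.002, -2.556]
ft_force: [0.3, 0.3, 0.4]
finger_gap: 0.397
grasp_force: 0.0
[-0.09  0.54  0.34  1.62 -0.2   1.02  2.47]
t 11.10 tcp [ 0.6395 -0.1422  0.1722] rpy [-3.140e+00  2.000e-03 -2.556e+00] gap 0.40 F [0.3 0.3 0.4]
d [-0.0005  0.0026  0.0482] rot [-0.002  0.002 -0.005]
((324.5, 228.5), (49.0, 19.0), 90.0) [ 0.6368 -0.1415  0.1255] L,W 0.0326 0.0114 ang 0.5809767677027251
```

View pics/w6.png

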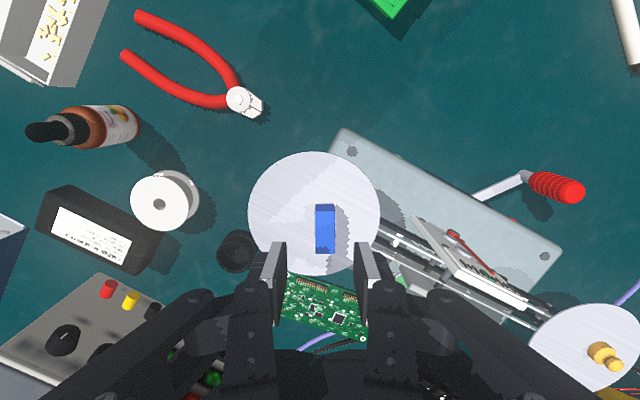

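The relay is at (325,228), square to the fingers and about 2 mm off centre. Descending to grip.

```bash
echo '[[[0, 0, 0], [0, 0.2, 2], 0.4], [[0, 0, 0], [0, 0.2, 4], 0.4], [[0, 0, 0], [0, 0.2, 4.8], 0.4], [[0, 0, 0], [0, 0.2, 4.8], 0.4], [[0, 0, 0], [0, 0.2, 4.8], 0.4], [[0, 0, 0], [0, 0.2, 4.8], 0.4]]' > rows.txt && python3 drive.py rows.txt 20; python3 -c "
from h import *
delta([.638,-.1403,.124],.59+np.pi)"
```

```text
time_s: 11.75
eef_pos: [0.6381, -0.1409, 0.1236]
ee_rot: [-3.14, 0.001, -2.555]
ft_force: [-0.2, -1.0, -0.0]
finger_gap: 0.396
grasp_force: 0.0
t 11.75 tcp [ 0.6381 -0.1409  0.1236] rpy [-3.140e+00  1.000e-03 -2.555e+00] gap 0.40 F [-0.2 -1.  -0. ]
d [-0.0003  0.0006 -0.0004] rot [-0.001  0.001 -0.003]
```

```bash
echo '[[[0, 0, 0], [0, 0, 0], 0.3], [[0, 0, 0], [0, 0, 0], 0.2], [[0, 0, 0], [0, 0, 0], 0.15], [[0, 0, 0], [0, 0, 0], 0.1], [[0, 0, 0], [0, 0, 0], 0.05], [[0, 0, 0], [0, 0, 0], 0.0], [[0, 0, 0], [0, 0, 0], 0.0], [[0, 0, 0], [0, 0, 0], 0.0]]' > rows.txt && python3 drive.py rows.txt 20; echo '[[[0, 0, 0], [0, 0, -1], 0.0], [[0, 0, 0], [0, 0, -3], 0.0], [[0, 0, 0], [0, 0, -6], 0.0], [[0, 0, 0], [0, 0, -6], 0.0], [[0, 0, 0], [0, 0, -6], 0.0]]' > rows.txt && python3 drive.py rows.txt
python3 - <<'E'
from h import *
# tray centre heading for green: tri of rims from wrist not needed; x axis ~ -0.09
delta([.42,-.213,.18],-.09+np.pi);delta([.42,-.213,.18],.59+np.pi);print(r.sense()['joints'].round(2))
s=r.sense();c=cam("wrist");W=r.read_camera("wrist")
for k in blobs(blue(W),(0,0,640,400),20)[:2]: print(cv2.minAreaRect(k))
cv2.imwrite("pics/w7.png",W)
E
```

```text
time_s: 12.55
eef_pos: [0.6374, -0.1406, 0.1223]
ee_rot: [-3.142, 0.0, -2.554]
ft_force: [0.7, 0.2, 1.1]
finger_gap: 0.14
grasp_force: 23.8
time_s: 13.05
eef_pos: [0.6376, -0.1407, 0.1835]
ee_rot: [-3.141, 0.001, -2.554]
ft_force: [0.9, 0.9, 0.1]
finger_gap: 0.138
grasp_force: 23.6
t 13.05 tcp [ 0.6376 -0.1407  0.1835] rpy [-3.141e+00  1.000e-03 -2.554e+00] gap 0.14 F [0.9 0.9 0.1]
d [0.2212 0.0604 0.0031] rot [-0.001  0.002  0.677]
t 13.05 tcp [ 0.6376 -0.1407  0.1835] rpy [-3.141e+00  1.000e-03 -2.554e+00] gap 0.14 F [0.9 0.9 0.1]
d [0.2212 0.0604 0.0031] rot [-0.001  0.001 -0.003]
[-0.09  0.52  0.34  1.61 -0.19  1.04  2.46]
((320.0, 270.0), (66.0, 26.0), 90.0)
```

```bash
echo '[[[0, 0, 2], [3, 0.8, 0], 0], [[0, 0, 4], [6, 1.6, 0], 0], [[0, 0, 6], [9, 2.5, 0], 0], [[0, 0, 8], [12, 3.3, 0], 0], [[0, 0, 10], [15, 4.1, 0], 0], [[0, 0, 12], [18, 5, 0], 0], [[0, 0, 13.54], [21, 5.8, 0], 0], [[0, 0, 13.54], [22.1, 6, 0], 0]]' > rows.txt && python3 drive.py rows.txt
python3 - <<'E'
from h import *
delta([.42,-.213,.08],-.09+np.pi)
W=cv2.imread("pics/w1.png");T=cv2.imread("pics/top0.png");S=cv2.imread("pics/scene0.png");f=np.load("w1.npz");cw=(f["K"],f["R"],f["t"]);cs,ct=cam("scene"),cam("top")
def corners(c,dirs):
    q=cv2.convexHull(c)[:,0].astype(float);return [q[np.argmax(q@np.array(v))] for v in dirs]
# physical corners: (x-,y-),(x-,y+),(x+,y+),(x+,y-)
w=corners(blobs(green(W),(100,50,210,185))[0],([-1,-1],[1,-1],[1,1],[-1,1]))
t=corners(blobs(green(T),(345,205,400,265))[0],([1,1],[-1,1],[-1,-1],[1,-1]))
s=corners(blobs(green(S),(290,265,400,345))[0],([0,1],[-1,0],[0,-1],[1,0]))
for i in range(4): print([a.round(4) for a in map(np.asarray,tri(cw,w[i],ct,t[i]))],[a.round(4) for a in map(np.asarray,tri(cs,s[i],ct,t[i]))])
E
```

```text
time_s: 13.9
eef_pos: [0.4166, -0.2137, 0.1815]
ee_rot: [3.141, -0.003, 3.047]
ft_force: [1.6, -0.3, -0.2]
finger_gap: 0.143
grasp_force: 23.6
t 13.90 tcp [ 0.4166 -0.2137  0.1815] rpy [ 3.141e+00 -3.000e-03  3.047e+00] gap 0.14 F [ 1.6 -0.3 -0.2]
d [-0.0036  0.0009  0.1015] rot [ 0.001 -0.003 -0.004]
[array([ 0.3573, -0.2496,  0.0686]), np.float64(0.0032)] [array([ 0.3554, -0.2592,  0.0155]), np.float64(0.0018)]
[array([ 0.3548, -0.161 , -0.0318]), np.float64(0.0073)] [array([ 0.3631, -0.1576,  0.0151]), np.float64(0.003)]
[array([ 0.4839, -0.1644,  0.0399]), np.float64(0.002)] [array([ 0.4865, -0.1692,  0.0229]), np.float64(0.0077)]
[array([ 0.4812, -0.2624,  0.0283]), np.float64(0.0014)] [array([ 0.4828, -0.2645,  0.0185]), np.float64(0.0019)]
```

The manual's scale: shifts go in cm and turns go in units of 0.05 rad. Converting my numbers, 0.157 m is 15.7, 0.15 m is 15.

```bash
echo '[[[0, 0, 0], [-0.3, 0.1, 3], 0], [[0, 0, 0], [-0.3, 0.1, 6.5], 0], [[0, 0, 0], [-0.3, 0.1, 10], 0], [[0, 0, 0], [-0.3, 0.1, 13], 0], [[0, 0, 0], [-0.3, 0.1, 15], 0], [[0, 0, 0], [-0.3, 0.1, 15.7], 0], [[0, 0, 0], [-0.3, 0.1, 15.7], 0], [[0, 0, 0], [-0.3, 0.1, 15.7], 0]]' > rows.txt && python3 drive.py rows.txt
```

```text
time_s: 14.7
eef_pos: [0.4236, -0.2126, 0.0258]
ee_rot: [-3.141, 0.001, 3.052]
ft_force: [0.8, -1.7, -0.1]
finger_gap: 0.137
grasp_force: 23.6
```

Scaled: 0.0045 m is 0.45, 0.0035 m is 0.35.

```bash
echo '[[[0, 0, 0], [0, 0, 0.2], 0], [[0, 0, 0], [0, 0, 0.35], 0], [[0, 0, 0], [0, 0, 0.45], 0], [[0, 0, 0], [0, 0, 0.45], 0], [[0, 0, 0], [0, 0, 0.45], 0]]' > rows.txt && python3 drive.py rows.txt
```

```text
time_s: 15.2
eef_pos: [0.4232, -0.2123, 0.0209]
ee_rot: [3.142, 0.0, 3.052]
ft_force: [0.3, 0.9, 0.2]
finger_gap: 0.143
grasp_force: 23.6
```

```bash
echo '[[[0, 0, 0], [0, 0, 0.05], 0], [[0, 0, 0], [0, 0, 0.1], 0], [[0, 0, 0], [0, 0, 0.15], 0], [[0, 0, 0], [0, 0, 0.15], 0], [[0, 0, 0], [0, 0, 0.15], 0]]' > rows.txt && python3 drive.py rows.txt
```

```text
time_s: 15.7
eef_pos: [0.4232, -0.2124, 0.0196]
ee_rot: [3.141, 0.0, 3.052]
ft_force: [-1.4, 0.4, 5.7]
finger_gap: 0.142
grasp_force: 24.5
```

Contact shows as 5.7 N upward, so I'm releasing.

```bash
echo '[[[0, 0, 0], [0, 0, -0.05], 0.16], [[0, 0, 0], [0, 0, -0.05], 0.2], [[0, 0, 0], [0, 0, -0.05], 0.25], [[0, 0, 0], [0, 0, -0.05], 0.3], [[0, 0, 0], [0, 0, -0.05], 0.35], [[0, 0, 0], [0, 0, -0.05], 0.35]]' > rows.txt && python3 drive.py rows.txt; echo '[[[0, 0, 0], [0, 0, -2], 0.35], [[0, 0, 0], [0, 0, -5], 0.35], [[0, 0, 0], [0, 0, -9], 0.35], [[0, 0, 0], [0, 0, -13], 0.35], [[0, 0, 0], [0, 0, -17], 0.35], [[0, 0, 0], [0, 0, -20], 0.35], [[0, 0, 0], [0, 0, -20], 0.35]]' > rows.txt && python3 drive.py rows.txt
python3 - <<'E'
from h import *
c=cam("wrist");W=r.read_camera("wrist");S=r.read_camera("scene");cv2.imwrite("pics/w8.png",W);cv2.imwrite("pics/s8.png",S)
cv2.imwrite("pics/end.png",np.vstack([W,cv2.resize(S[110:235,230:430],(640,400))])[:, :])
im=cv2.imread("pics/end.png");cv2.imwrite("pics/end.png",cv2.resize(im,(480,600)))
for k in blobs(blue(W),(0,0,640,400),20)[:2]:
    rc=cv2.minAreaRect(k);print(rc,plane(c,rc[0],.0225))
say(r.sense())
E
```

```text
time_s: 16.3
eef_pos: [0.4231, -0.2123, 0.0197]
ee_rot: [3.142, -0.0, 3.052]
ft_force: [0.1, -0.1, -0.1]
finger_gap: 0.35
grasp_force: 0.0
time_s: 17.0
eef_pos: [0.4251, -0.2133, 0.2236]
ee_rot: [-3.141, 0.007, 3.052]
ft_force: [-0.1, -1.0, -0.4]
finger_gap: 0.35
grasp_force: 0.0
((320.5, 172.5), (27.0, 11.0), 90.0) [ 0.42428245 -0.21288862  0.0225    ]
((38.5000114440918, 298.5000305175781), (21.21320343017578, 12.727920532226562), 45.0) [ 0.55398724 -0.58025521  0.0225    ]
t 17.10 tcp [ 0.4233 -0.2121  0.22  ] rpy [3.141e+00 1.000e-03 3.052e+00] gap 0.35 F [0.2 0.3 0.1]
```

View pics/end.png

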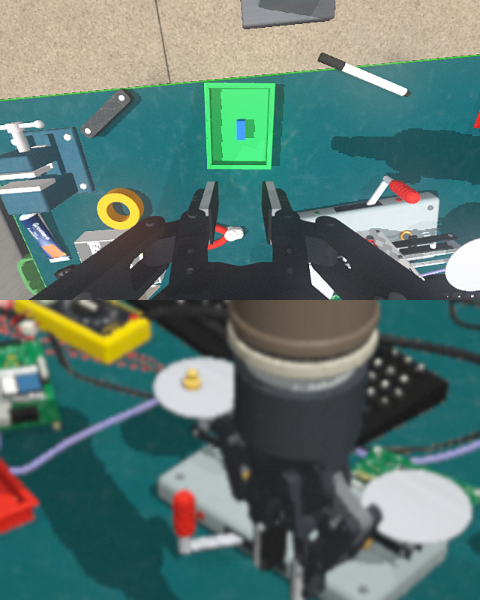

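The relay stands in the middle of the green tray with a 29 x 12 mm footprint. The weight is still on the left pan and the knob is at the arrested end. One numeric check on the lever and beam, then hand in.

Run:
```python
from h import *
for nme in("scene0","s8"):
    S=cv2.imread(f"pics/{nme}.png")
    for n,f,b in(("knob",red,(295,180,325,225)),("weight",brass,(298,128,324,158))):
        k=blobs(f(S),b)[0];m=cv2.moments(k);print(nme,n,cv2.boundingRect(k),round(m["m10"]/m["m00"],2),round(m["m01"]/m["m00"],2))
```

```text
scene0 knob (302, 190, 13, 19) 306.4 198.59
scene0 weight (307, 139, 6, 8) 309.54 142.95
s8 knob (302, 190, 13, 19) 306.49 198.65
s8 weight (307, 139, 6, 8) 309.54 142.95
```

```bash
python3 -c "
from rig import r
print(r.sign_off())"
```

```text
the job is handed in; nothing more can be done
None
```

The relay was heavier than the check weight, so I stood it upright in the green tray, re-arrested the beam with the weight still on its pan, and handed the job in at about 17 s; sign-off gave no verdict.

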